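# Find the hidden catch of a carver's tool case and slide its lid open

## Task

The gouges are shut in the long wooden tool case, held by a hidden catch somewhere under the black strip in its sliding lid. Run a closed fingertip lightly along the strip until it drops into the recess, press the catch right down and, keeping it down, draw the lid fully open towards the end with the two brass screws; then lift away and leave it open. Be gentle with the case throughout, and leave the other things on the bench undisturbed.

Things in the scene. Friction and masses are not known exactly. Their poses are not given: they have to be found in the camera images.
- tool_case: Dark wooden case with paler sliding lid, 170 x 340 mm, 64 mm high, fixed. Origin: centre of its underside, on the bench; z up, y along its length to the end with two brass screws on top, to which the lid opens; the black strip lies on its +x side. Its upper rims and the lid's face are 62 to 64 mm up. Over 20 N on case or lid is rough.
- channel (a point): Middle of the black strip's upper face; axes as the case; moves with the lid. The strip is the floor of a straight-walled channel in the lid, 34 mm wide (x), 132 mm long (y), 8 mm below the lid's face. Felt-backed: gives 1 mm per 6 N. Flush in it, looking the same, is the catch, 46 mm long, as wide as the strip, its middle within 40 mm of this point along y, another place each time.
- catch (a joint): How far the sprung catch is pressed below the strip, m: 0 flush, 0.010 at its stop; about 1.5 N starts it, 4 N gives 5 mm, 6.5 N the stop. It leaves a recess with upright end walls, by which a fingertip in it can push the lid along. Pressed 9 mm or more it frees the lid; keep it down over the lid's first 22 mm. Springs back when let go.
- case_lid (a joint): Travel of the lid, m: 0 shut, 0.095 fully open at its stop; grows as the lid slides along the case's +y. With the catch up it has about 1.5 mm of play and is then held fast. Free, it slides with about 2 N of friction, and stays where it is left.
- slip_stone: Grey sharpening slip stone, 30 x 100 x 12 mm, lying on the grey mat; origin at the centre of its underside. To be left alone.
- camellia_oil: Small yellow oil bottle with a red cap, 41 mm across, 118 mm high, standing on the grey mat beside the case; origin at the centre of its underside. To be left alone.

How it is judged (in metres and radians):
On the way, in this order (a step that is already met when the one before it is completed fails the run):
1. the catch is found and pressed down at least 7 mm, the lid still shut (value of joint catch above 0.007 m and value of joint case_lid below 0.008 m), for 0.1 s.
2. the lid is drawn fully open (to within 10 mm of its stop) (value of joint case_lid above 0.085 m), for 0.2 s.
At the end, for the whole second after the job is handed in: The lid stands fully open (0.085 m or more of its 0.095 m travel) and at rest, and the catch has been let go and is flush again (within 2 mm) (value of joint case_lid above 0.085 m and velocity of joint case_lid below 0.01 m/s and value of joint catch below 0.002 m); the robot touches nothing.
It fails at once if the case or its lid is pressed, pushed or struck with more than 20 N (contact force between any of the fingers, the arm and tool_case above 20 N).
It fails at once if a bystander (slip stone, oil bottle) is moved more than 15 mm (distance of any of slip_stone, camellia_oil from where it was at the start of the episode above 0.015 m).
It also fails if it takes over 64 s, if anything falls off the work surface, if the arm or the gripper's body presses on something with over 40 N, if the wrist force passes 120 N, or if a joint passes its speed limit or range.

## Robot

A 6-joint arm with a two-finger parallel gripper is mounted at the origin on a cart in front of the work surface, level with it; the furniture and walls round the work are solid. World frame = base frame: x ahead of the robot, y to its left, z up, the work surface at z = 0. Lengths are in mm, angles in rad, forces in N, time in s.
With the tool pointing down it reaches from about 375 to 975 mm from the base axis. Payload 3.8 kg.
Tool frame: the origin (TCP) lies at the very end of the fingers, on their centre line; the grasp point (between the pads) lies 19 mm behind it; z points along the fingers, y is the line along which they close (so a half turn about z gives the same grasp; the last joint's range is limited). The gripper opens to 88 mm and grips with 3 to 60 N. Pads are 18 mm wide; open, the fingers measure 123 mm over their backs; the gripper's body (75 mm by 187 mm) begins 45 mm behind the grasp point.
Start: joints at [1.142, 0.264, 1.604, -0, 1.274, -0.037], TCP at [257.748, 623.846, 238.706] pointing down, gripper open.
Joint ranges: [-2.63, 2.63], [-0.94, 2.18], [0.31, 2.57], [-1.31, 4.45], [0, 2.66], [-2.55, 2.55]. Speed limits (rad/s): [2.57, 2.57, 3.14, 3.14, 3.14, 3.14].

## Interface

Orientations are given as a 3x3 rotation matrix whose columns are the frame's x, y, z axes.
In Python, from bench import * gives the robot as it stands. The module is installed in compiled form; this text tells all that it offers.
- The arm moves only by the tool send_rows, never from a script. Its arguments are lists of equal length, an entry for each row: "xyz": the shift along the world's x, y, z in units of 50 mm (1.0 is 50 mm), a list of three; "roll": the turn about the world's z in units of 5 degrees (1.0 is 5 degrees); "grip": the closure, from 0 (fully open) to 1 (shut). A call has 1 to 20 rows; each row shifts and turns the commanded pose from where the row before left it; what a row does not reach is not made up. A row lasts 1/10 s, in which the tool goes at most 50 mm and 8.59 degrees, less where a joint would pass 70% of its speed; a pose out of reach is approached as far as the arm can. A call is refused whole if a number of a shift passes 1 or a number of a turn 1, either way. A call with a gripper value outside its range is refused whole. The fingers move at their own pace and stop on an object; the grip force is fixed at half the most. Time passes only in rows, so rows that do not move let the fingers close. It gives the time, the measured TCP pose, the force, the opening and the grip force at its end, in the units of the state.
- sense(): the state, without advancing time (a new reading comes with each control period).
- read_camera(name): name is "scene" or "top" or "wrist"; returns the picture (384x512x3 uint8, red, green, blue); there is no depth.
- camera_params(name): a dict with "mtx" (3x3 intrinsics, pixels), "R" (3x3) and "t" (3): a world point X has camera coordinates R X + t. Camera axes: x right, y down, z forward; pixel columns grow to the right and rows downward; lengths in mm; the calibration is good to about 2 mm. A picture is of the moment at which its call begins: read the wrist's pose just before it. camera_params takes no time and is no camera call; for the wrist camera it gives the pose at the moment of the call.
- finish_job(): hands the job in; it is judged then, once.
The state is a dict: "time": time; "joint_positions": joint angles; "dq": joint speeds; "tau": joint torques, N m; "eef_pos": TCP position; "tool_rot": TCP orientation; "ft_force": force on the tool from outside, world axes, zero at the start; "ft_torque": the same for the moment, N m; "finger_gap": opening from 0.0 (shut) to 1.0 (fully open); "gripper_force": force on a finger pad.
Only numpy, scipy, OpenCV 4.12 (cv2) and the standard library are available. Lean on these libraries where they do the work, as an engineer would, in place of code of your own. Each camera call takes 0.05 s, during which the arm holds its last target. There are 200 camera calls.

## Working session

There is one attempt and no reset: what is moved stays moved. The work goes in short steps, Python scripts to look and compute and a tool call to move; the robot and the scene stay as the last step left them, time stands still between calls to the robot, and variables do not carry over. Pictures are saved under pics/ and viewed, at most 10 in all, crops included, and the job is handed in when it is done.

Besides the shell and the picture viewer there is one more tool, called after "Call:" as name(argument=value, ...), one argument or row to a line, values as JSON. send_rows: Moves the arm, as the interface text tells. Its arguments: {"type":"object","properties":{"xyz":{"type":"array"},"roll":{"type":"array"},"grip":{"type":"array"}},"required":["xyz","roll","grip"]}

```bash
mkdir -p pics; python3 - <<'E'
from bench import *
import cv2,numpy as np
s=sense();print(s['time'],s['eef_pos'],s['tool_rot'],s['ft_force'])
a=read_camera("top");b=read_camera("scene")
cv2.imwrite('pics/top.png',a[:,:,::-1]);cv2.imwrite('pics/scene.png',b[:,:,::-1])
for n in("top","scene"):
  p=camera_params(n);print(n,p['mtx'],p['R'],p['t'])
E
```

```text
0.0 [257.46777746 623.20001176 237.40874094] [[-9.24217819e-01  3.81864636e-01 -9.07431419e-04]
 [ 3.81865708e-01  9.24215615e-01 -2.01931469e-03]
 [ 6.75574194e-05 -2.21280356e-03 -9.99997549e-01]] [0.24214187 0.13179089 0.08979223]
top [[448.62588496   0.         257.49315432]
 [  0.         448.62588496 193.02445453]
 [  0.           0.           1.        ]] [[-0.01883219 -0.99955367 -0.02319072]
 [-0.98710574  0.02227531 -0.15851205]
 [ 0.15895788  0.01990656 -0.98708466]] [-357.44979923  592.28927166  839.26463602]
scene [[357.87182399   0.         257.14904176]
 [  0.         357.87182399 190.11895768]
 [  0.           0.           1.        ]] [[ 0.57931383 -0.81491379  0.01763529]
 [-0.50041404 -0.37265104 -0.78148384]
 [ 0.64341376  0.44389945 -0.62367621]] [-641.2241709   211.62260734  679.73048734]
```

View pics/top.png

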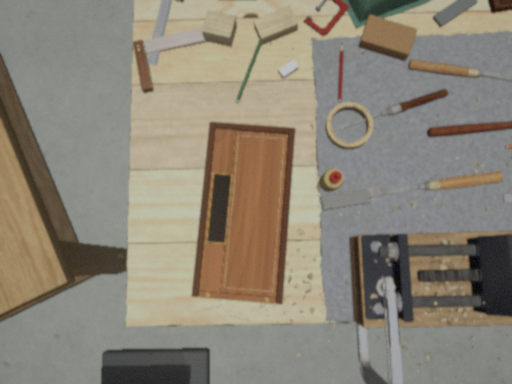

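View pics/scene.png

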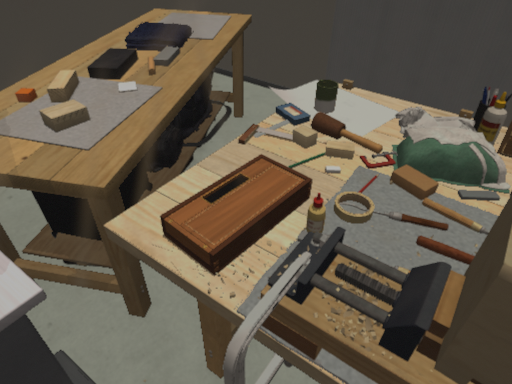

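The top view shows the case at about (195–295, 123–302) and the strip at (209–229, 174–242). The strip is on the image-left side (world +y), so case +y points down the image, towards the robot. The scene view shows the oil bottle at (316, 220), on the case's other side.

```bash
cat > h.py <<'E'
import numpy as np,cv2
from bench import *
def ray(n,uv,z):
    p=camera_params(n);d=p['R'].T@np.linalg.inv(p['mtx'])@np.r_[uv,1.];c=-p['R'].T@p['t']
    return c+d*(z-c[2])/d[2]
def tri(u1,u2):
    P=[camera_params(n) for n in('top','scene')];P=[p['mtx']@np.c_[p['R'],p['t']] for p in P]
    X=cv2.triangulatePoints(P[0],P[1],np.float64(u1).reshape(2,1),np.float64(u2).reshape(2,1));return (X[:3]/X[3]).ravel()
def strip(img,box):
    x0,y0,x1,y1=box;m=np.zeros(img.shape[:2],np.uint8)
    m[y0:y1,x0:x1]=(img[y0:y1,x0:x1].max(2)<58)*255
    c=max(cv2.findContours(m,0,1)[0],key=cv2.contourArea);return c
E
python3 - <<'E'
from h import *
a=cv2.imread('pics/top.png');b=cv2.imread('pics/scene.png')
ca=strip(a,(203,165,238,250));cb=strip(b,(195,165,255,210))
ra=cv2.minAreaRect(ca);rb=cv2.minAreaRect(cb);print(ra,rb)
print('tri',tri(ra[0],rb[0]))
for q in cv2.boxPoints(ra):print('strip',q,ray('top',q,55))
m=cv2.inRange(cv2.cvtColor(a,cv2.COLOR_BGR2HSV),(0,90,30),(14,255,190));m[:118]=0;m[310:]=0;m[:,:188]=0;m[:,302:]=0
c=max(cv2.findContours(m,0,1)[0],key=cv2.contourArea)
r=cv2.minAreaRect(c);print(r)
for q in cv2.boxPoints(r):print('case',q,ray('top',q,64))
print('bottle',ray('top',(336,177),118))
x=cv2.resize(a[115:310,185:305],None,fx=3,fy=3,interpolation=cv2.INTER_CUBIC);y=cv2.resize(b[150:265,155:335],None,fx=3,fy=3,interpolation=cv2.INTER_CUBIC)
o=np.zeros((595,800,3),np.uint8);h=x;o[:585,:360]=h;y=cv2.resize(y,(436,279));o[:279,364:800]=y;cv2.imwrite('pics/c.png',o)
E
```

```text
((219.06149291992188, 207.82379150390625), (13.30875301361084, 63.19395065307617), 5.19442892074585) ((225.25131225585938, 187.8866424560547), (9.139036178588867, 47.246299743652344), 56.97612762451172)
tri [ 554.57356371 -296.13286968   63.77309202]
strip [209.57379 238.68854] [ 496.44105623 -276.51067659   55.        ]
strip [215.2951  175.75412] [ 618.92239589 -287.95945793   55.        ]
strip [228.5492  176.95905] [ 615.91283644 -313.90689043   55.        ]
strip [222.82788 239.89346] [ 493.63321638 -301.90255083   55.        ]
((243.94830322265625, 212.12069702148438), (88.77562713623047, 174.81072998046875), 4.763641834259033)
case [192.4552  295.53793] [ 391.2827122  -245.59314006   64.        ]
case [206.97244 121.33104] [ 727.06502477 -272.94776265   64.        ]
case [295.4414  128.70346] [ 707.4302501  -446.86329656   64.        ]
case [280.92416 302.91034] [ 375.15690031 -409.4047008    64.        ]
bottle [ 598.72878997 -513.04180185  118.        ]
```

View pics/c.png

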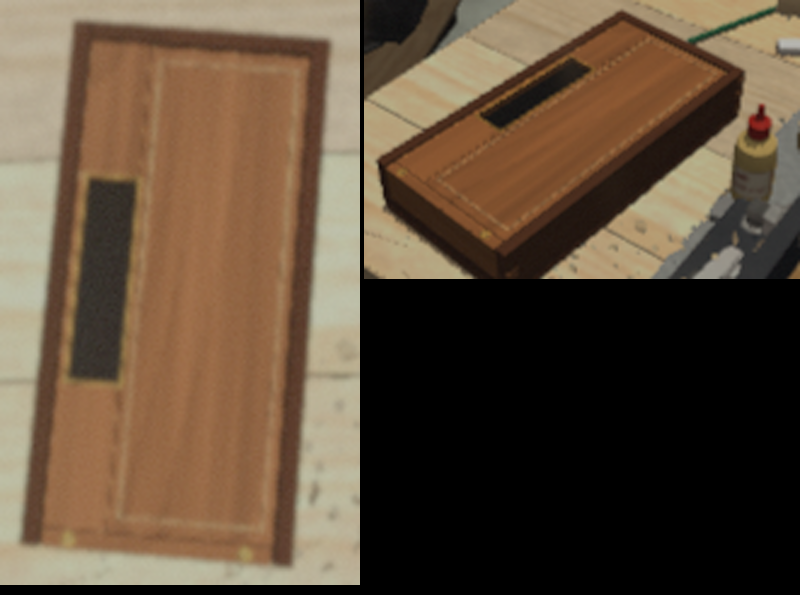

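The crop shows brass screws at (68, 538) and (245, 553), at the robot end, so the lid opens along world (-0.9955, 0.095). The channel middle is near (555, -296). The closed tip must have its closing axis along the case's length, which needs a turn of about -73°.

Call:
send_rows(
  xyz=[
    [0.3,-0.92,0],
    [0.3,-0.92,0],
    [0.3,-0.92,0],
    [0.3,-0.92,0],
    [0.3,-0.92,0],
    [0.3,-0.92,0],
    [0.3,-0.92,0],
    [0.3,-0.92,0],
    [0.3,-0.92,0],
    [0.3,-0.92,0],
    [0.3,-0.92,0],
    [0.3,-0.92,0],
    [0.3,-0.92,0],
    [0.3,-0.92,0],
    [0.3,-0.92,0],
    [0.3,-0.92,0],
    [0.3,-0.92,0],
    [0.3,-0.92,0],
    [0.3,-0.92,0],
    [0.3,-0.92,0],
  ],
  roll=[-0.73,-0.73,-0.73,-0.73,-0.73,-0.73,-0.73,-0.73,-0.73,-0.73,-0.73,-0.73,-0.73,-0.73,-0.73,-0.73,-0.73,-0.73,-0.73,-0.73],
  grip=[1,1,1,1,1,1,1,1,1,1,1,1,1,1,1,1,1,1,1,1],
)

```text
time: 2.1
eef_pos: [557.7, -298.0, 238.1]
tool_rot: [[0.098, 0.995, -0.001], [0.995, -0.098, 0.001], [0.001, -0.001, -1.0]]
ft_force: [0.3, 0.8, -0.7]
finger_gap: 0.007
gripper_force: 0.0
```

```bash
python3 - <<'E'
from h import *
s=sense();print(s['eef_pos'],np.degrees(np.arctan2(s['tool_rot'][1,1],s['tool_rot'][0,1])),s['ft_force'])
w=read_camera("wrist")[:,:,::-1].copy();cv2.imwrite('pics/w.png',w)
p=camera_params('wrist');print(p['mtx'],-p['R'].T@p['t'])
np.savez('w.npz',**p)
E
```

```text
[ 557.70235279 -298.04853283  238.05702205] -5.620343348567528 [ 0.31422565  0.75909703 -0.6946002 ]
[[271.25864241   0.         256.02389621]
 [  0.         271.25864241 191.12130195]
 [  0.           0.           1.        ]] [ 567.54314324 -224.91730732  381.6852327 ]
```

View pics/w.png

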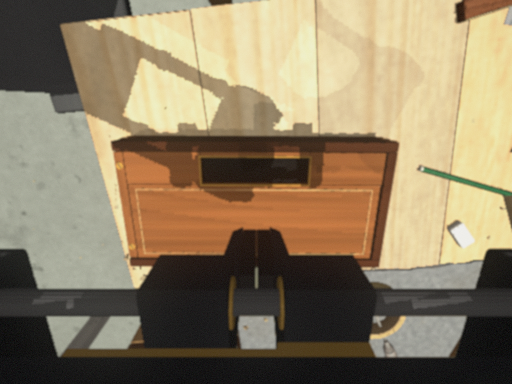

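```bash
python3 - <<'E'
from h import *
w=cv2.imread('pics/w.png');p=np.load('w.npz')
def rw(uv,z):
    d=p['R'].T@np.linalg.inv(p['mtx'])@np.r_[uv,1.];c=-p['R'].T@p['t'];return c+d*(z-c[2])/d[2]
c=strip(w,(190,145,325,195))
r=cv2.minAreaRect(c);print(r)
for q in cv2.boxPoints(r):print(q,rw(q,55).round(1))
print('ctr',rw(r[0],55),rw(r[0],63),'top',ray('top',(219.5,208.2),55))
# two-view height: strip centre top vs wrist
P=[camera_params('top'),p];M=[k['mtx']@np.c_[k['R'],k['t']] for k in P]
X=cv2.triangulatePoints(*M,np.array([[219.5],[208.2]]),np.float64(r[0]).reshape(2,1));print((X[:3]/X[3]).ravel())
t=p['R']@sense()['eef_pos']+p['t'];print('tip px',(p['mtx']@t/t[2])[:2])
E
```

```text
((255.0, 170.0), (24.0, 106.0), 90.0)
[202. 158.] [ 495.9 -282.6   55. ]
[308. 158.] [ 624.4 -295.8   55. ]
[308. 182.] [ 623.1 -326.3   55. ]
[202. 182.] [ 490.9 -312.7   55. ]
ctr [ 558.58170299 -304.1520597    55.        ] [ 558.80115436 -302.21172706   63.        ] top [ 554.79741647 -295.85775669   55.        ]
[ 554.4766028  -298.24909827   70.6810094 ]
tip px [255.88562141 243.82683044]
```

Strip centre is about (556, -300), averaging the two views, with an axis angle near 5.6°. The wrist view shows the tool aligned with the channel, so I can go down.

Call:
send_rows(
  xyz=[
    [-0.02,-0.04,-0.6],
    [0,0,-0.7],
    [0,0,-0.7],
    [0,0,-0.7],
    [0,0,-0.5],
    [0,0,-0.16],
    [0,0,-0.1],
    [0,0,-0.06],
    [0,0,0],
  ],
  roll=[0,0,0,0,0,0,0,0,0],
  grip=[1,1,1,1,1,1,1,1,1],
)

```text
time: 3.05
eef_pos: [557.6, -298.6, 63.9]
tool_rot: [[0.095, 0.995, 0.002], [0.995, -0.095, -0.001], [-0.001, 0.002, -1.0]]
ft_force: [-0.0, 0.1, -0.1]
finger_gap: 0.008
gripper_force: 0.0
```

Call:
send_rows(
  xyz=[
    [-0.02,-0.03,-0.04],
    [0,0,-0.04],
    [0,0,-0.02],
    [0,0,0],
    [0,0,0],
  ],
  roll=[0,0,0,0,0],
  grip=[1,1,1,1,1],
)

```text
time: 3.55
eef_pos: [555.7, -299.6, 57.7]
tool_rot: [[0.095, 0.995, -0.0], [0.995, -0.095, 0.0], [0.0, -0.0, -1.0]]
ft_force: [-0.0, -0.4, 0.1]
finger_gap: 0.004
gripper_force: 0.0
```

In the channel without touching. Next, 1 mm steps down.

Call:
send_rows(
  xyz=[
    [0,0,-0.02],
    [0,0,-0.02],
    [0,0,0],
    [0,0,0],
  ],
  roll=[0,0,0,0],
  grip=[1,1,1,1],
)

```text
time: 3.95
eef_pos: [555.7, -299.6, 55.6]
tool_rot: [[0.095, 0.995, -0.0], [0.995, -0.095, 0.0], [0.0, -0.0, -1.0]]
ft_force: [-0.4, -0.7, -0.2]
finger_gap: 0.006
gripper_force: 0.0
```

Call:
send_rows(
  xyz=[
    [0,0,-0.02],
    [0,0,-0.01],
    [0,0,0],
    [0,0,0],
  ],
  roll=[0,0,0,0],
  grip=[1,1,1,1],
)

```text
time: 4.35
eef_pos: [555.8, -299.7, 54.3]
tool_rot: [[0.095, 0.995, -0.0], [0.995, -0.095, -0.0], [-0.0, -0.0, -1.0]]
ft_force: [-0.3, -1.1, 0.5]
finger_gap: -0.0
gripper_force: 0.2
```

Call:
send_rows(
  xyz=[
    [0,0,-0.02],
    [0,0,0],
    [0,0,0],
  ],
  roll=[0,0,0],
  grip=[1,1,1],
)

```text
time: 4.65
eef_pos: [555.8, -299.6, 53.6]
tool_rot: [[0.095, 0.995, 0.0], [0.995, -0.095, -0.0], [-0.0, 0.0, -1.0]]
ft_force: [-1.5, 1.5, 3.5]
finger_gap: 0.005
gripper_force: 2.1
```

Contact at about 54.2 mm and stiff, so this is the strip. I'll slide in light 8 mm steps along world +x.

Call:
send_rows(
  xyz=[
    [0.08,-0.008,0],
    [0.08,-0.008,0],
    [0,0,0],
    [0,0,0],
  ],
  roll=[0,0,0,0],
  grip=[1,1,1,1],
)

```text
time: 5.05
eef_pos: [564.4, -300.7, 53.2]
tool_rot: [[0.095, 0.995, 0.001], [0.995, -0.095, -0.001], [-0.0, 0.001, -1.0]]
ft_force: [0.5, -0.4, 2.1]
finger_gap: 0.005
gripper_force: 0.9
```

Call:
send_rows(
  xyz=[
    [0.08,-0.008,0],
    [0.08,-0.008,0],
    [0,0,0],
    [0,0,0],
  ],
  roll=[0,0,0,0],
  grip=[1,1,1,1],
)

```text
time: 5.45
eef_pos: [572.4, -301.3, 53.3]
tool_rot: [[0.095, 0.995, 0.001], [0.995, -0.095, -0.0], [-0.0, 0.001, -1.0]]
ft_force: [1.4, 0.4, 1.7]
finger_gap: 0.004
gripper_force: 0.9
```

The force dropped to about 2 N at the same height, so I'll press 1 mm to discriminate.

Call:
send_rows(
  xyz=[
    [0,0,-0.02],
    [0,0,0],
    [0,0,0],
  ],
  roll=[0,0,0],
  grip=[1,1,1],
)

```text
time: 5.75
eef_pos: [572.2, -301.3, 52.5]
tool_rot: [[0.095, 0.995, 0.001], [0.995, -0.095, -0.0], [-0.0, 0.001, -1.0]]
ft_force: [1.1, 1.1, 2.0]
finger_gap: 0.003
gripper_force: 1.1
```

Soft: this is the catch. Continuing down.

Call:
send_rows(
  xyz=[
    [0,0,-0.02],
    [0,0,-0.02],
    [0,0,-0.02],
    [0,0,0],
    [0,0,0],
  ],
  roll=[0,0,0,0,0],
  grip=[1,1,1,1,1],
)

```text
time: 6.25
eef_pos: [572.1, -301.3, 49.5]
tool_rot: [[0.095, 0.995, 0.001], [0.995, -0.095, -0.0], [-0.0, 0.001, -1.0]]
ft_force: [1.7, 1.0, 3.3]
finger_gap: 0.0
gripper_force: 1.8
```

Call:
send_rows(
  xyz=[
    [0,0,-0.03],
    [0,0,-0.03],
    [0,0,-0.02],
    [0,0,0],
    [0,0,0],
  ],
  roll=[0,0,0,0,0],
  grip=[1,1,1,1,1],
)

```text
time: 6.75
eef_pos: [571.9, -301.3, 45.4]
tool_rot: [[0.095, 0.995, 0.0], [0.995, -0.095, -0.0], [-0.0, 0.0, -1.0]]
ft_force: [1.7, 0.8, 5.6]
finger_gap: 0.006
gripper_force: 2.7
```

Call:
send_rows(
  xyz=[
    [0,0,-0.02],
    [0,0,-0.015],
    [0,0,0],
    [0,0,0],
  ],
  roll=[0,0,0,0],
  grip=[1,1,1,1],
)

```text
time: 7.15
eef_pos: [572.0, -301.3, 43.9]
tool_rot: [[0.095, 0.995, 0.0], [0.995, -0.095, -0.0], [-0.0, 0.0, -1.0]]
ft_force: [1.2, 1.1, 6.5]
finger_gap: 0.008
gripper_force: 3.1
```

Call:
send_rows(
  xyz=[
    [0,0,-0.015],
    [0,0,0],
    [0,0,0],
  ],
  roll=[0,0,0],
  grip=[1,1,1],
)

```text
time: 7.45
eef_pos: [572.0, -301.3, 43.3]
tool_rot: [[0.095, 0.995, 0.0], [0.995, -0.095, -0.0], [-0.0, 0.0, -1.0]]
ft_force: [1.1, 1.7, 6.6]
finger_gap: 0.006
gripper_force: 3.4
```

Call:
send_rows(
  xyz=[
    [0,0,-0.015],
    [0,0,0],
    [0,0,0],
  ],
  roll=[0,0,0],
  grip=[1,1,1],
)

```text
time: 7.75
eef_pos: [572.0, -301.3, 42.8]
tool_rot: [[0.095, 0.995, 0.0], [0.995, -0.095, -0.0], [-0.0, 0.0, -1.0]]
ft_force: [1.0, 2.2, 8.4]
finger_gap: 0.009
gripper_force: 4.4
```

At the stop. Now draw slowly.

Call:
send_rows(
  xyz=[
    [-0.03,0.003,0],
    [-0.03,0.003,0],
    [-0.03,0.003,0],
    [-0.03,0.003,0],
    [-0.03,0.003,0],
    [-0.03,0.003,0],
    [-0.03,0.003,0],
    [-0.03,0.003,0],
  ],
  roll=[0,0,0,0,0,0,0,0],
  grip=[1,1,1,1,1,1,1,1],
)

```text
time: 8.55
eef_pos: [560.7, -300.1, 43.0]
tool_rot: [[0.095, 0.995, 0.002], [0.995, -0.095, -0.0], [-0.0, 0.002, -1.0]]
ft_force: [1.8, 2.8, 7.4]
finger_gap: 0.008
gripper_force: 4.0
```

Call:
send_rows(
  xyz=[
    [-0.04,0.004,0],
    [-0.04,0.004,0],
    [-0.04,0.004,0],
    [-0.04,0.004,0],
    [-0.04,0.004,0],
    [-0.04,0.004,0],
    [-0.04,0.004,0],
    [-0.04,0.004,0],
  ],
  roll=[0,0,0,0,0,0,0,0],
  grip=[1,1,1,1,1,1,1,1],
)

```text
time: 9.35
eef_pos: [544.7, -298.5, 43.0]
tool_rot: [[0.095, 0.995, 0.002], [0.995, -0.095, -0.0], [-0.0, 0.002, -1.0]]
ft_force: [3.0, 1.8, 7.4]
finger_gap: 0.008
gripper_force: 4.0
```

Call:
send_rows(
  xyz=[
    [-0.06,0.006,0],
    [-0.08,0.008,0],
    [-0.08,0.008,0],
    [-0.08,0.008,0],
    [-0.08,0.008,0],
    [-0.08,0.008,0],
    [-0.08,0.008,0],
    [-0.08,0.008,0],
    [-0.08,0.008,0],
    [-0.08,0.008,0],
    [-0.08,0.008,0],
    [-0.08,0.008,0],
    [-0.08,0.008,0],
    [-0.08,0.008,0],
    [-0.06,0.006,0],
    [0,0,0],
  ],
  roll=[0,0,0,0,0,0,0,0,0,0,0,0,0,0,0,0],
  grip=[1,1,1,1,1,1,1,1,1,1,1,1,1,1,1,1],
)

```text
time: 10.95
eef_pos: [485.9, -292.4, 42.8]
tool_rot: [[0.095, 0.995, 0.001], [0.995, -0.095, 0.0], [0.0, 0.0, -1.0]]
ft_force: [1.1, 2.4, 9.7]
finger_gap: 0.002
gripper_force: 4.6
```

Call:
send_rows(
  xyz=[
    [-0.03,0.003,0.01],
    [-0.03,0.003,0],
    [-0.03,0.003,0],
    [-0.03,0.003,0],
    [-0.03,0.003,0],
  ],
  roll=[0,0,0,0,0],
  grip=[1,1,1,1,1],
)

```text
time: 11.45
eef_pos: [478.8, -291.7, 43.1]
tool_rot: [[0.095, 0.995, 0.001], [0.995, -0.095, 0.0], [0.0, 0.001, -1.0]]
ft_force: [3.1, 3.0, 8.2]
finger_gap: 0.005
gripper_force: 3.8
```

Call:
send_rows(
  xyz=[
    [-0.02,0.002,0],
    [-0.02,0.002,0],
    [-0.02,0.002,0],
    [0,0,0],
  ],
  roll=[0,0,0,0],
  grip=[1,1,1,1],
)

```text
time: 11.85
eef_pos: [476.5, -292.0, 43.4]
tool_rot: [[0.095, 0.995, 0.003], [0.995, -0.095, -0.001], [-0.001, 0.003, -1.0]]
ft_force: [4.1, 2.4, 5.8]
finger_gap: 0.005
gripper_force: 3.2
```

Call:
send_rows(
  xyz=[
    [-0.02,0.002,0],
    [0,0,0],
    [0,0,0],
  ],
  roll=[0,0,0],
  grip=[1,1,1],
)

```text
time: 12.15
eef_pos: [475.8, -292.2, 43.5]
tool_rot: [[0.095, 0.995, 0.003], [0.995, -0.095, -0.001], [-0.001, 0.003, -1.0]]
ft_force: [4.0, 0.8, 6.1]
finger_gap: 0.003
gripper_force: 3.2
```

Call:
send_rows(
  xyz=[
    [-0.02,0.002,0],
    [-0.02,0.002,0],
    [0,0,0],
    [0,0,0],
  ],
  roll=[0,0,0,0],
  grip=[1,1,1,1],
)

```text
time: 12.55
eef_pos: [473.9, -292.3, 43.6]
tool_rot: [[0.095, 0.995, 0.003], [0.995, -0.095, -0.002], [-0.002, 0.004, -1.0]]
ft_force: [3.3, 0.6, 6.7]
finger_gap: 0.003
gripper_force: 3.1
```

Call:
send_rows(
  xyz=[
    [-0.02,0.002,0],
    [-0.02,0.002,0],
    [-0.02,0.002,0],
    [0,0,0],
    [0,0,0],
  ],
  roll=[0,0,0,0,0],
  grip=[1,1,1,1,1],
)

```text
time: 13.05
eef_pos: [472.6, -292.4, 44.1]
tool_rot: [[0.096, 0.995, 0.007], [0.995, -0.096, -0.003], [-0.002, 0.007, -1.0]]
ft_force: [8.5, 0.4, 3.6]
finger_gap: 0.0
gripper_force: 5.2
```

That's the stop. Back off 4 mm so nothing is loaded, then lift away.

Call:
send_rows(
  xyz=[
    [0.04,-0.004,0],
    [0.04,-0.004,0],
    [0,0,0.02],
    [0,0,0.06],
    [0,0,0.1],
    [0,0,0.2],
    [0,0,0.4],
    [0,0,0.8],
    [0,0,0.8],
    [0,0,0.8],
    [0,0,0.5],
    [0,0,0],
    [0,0,0],
  ],
  roll=[0,0,0,0,0,0,0,0,0,0,0,0,0],
  grip=[1,1,1,1,1,1,1,1,1,1,1,1,1],
)

```text
time: 14.35
eef_pos: [472.5, -290.9, 225.9]
tool_rot: [[0.095, 0.995, -0.001], [0.995, -0.095, 0.001], [0.001, -0.001, -1.0]]
ft_force: [-0.1, -0.0, -1.0]
finger_gap: 0.005
gripper_force: 0.0
```

```bash
python3 - <<'E'
from h import *
a=read_camera("scene")[:,:,::-1];b=read_camera("top")[:,:,::-1]
o=np.hstack([a[100:330,130:360],b[100:330,150:380]]);cv2.imwrite('pics/end.png',cv2.resize(o,None,fx=1.7,fy=1.7))
E
```

```text
(no output)
```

View pics/end.png

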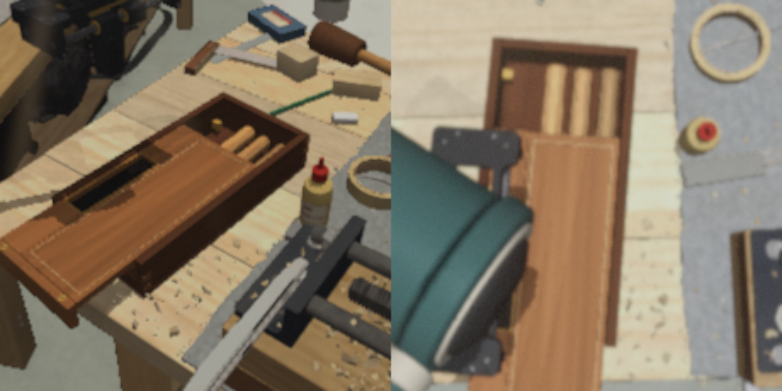

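Both views show the lid drawn out, with its back edge at about (515, 130) in the right panel and the handles exposed. The bottle and stone are where they were.

```bash
python3 -c "
from bench import *
print(finish_job())"
```

```text
the job is handed in; nothing more can be done
None
```

I found and pressed the catch and drew the lid out to its stop, then lifted the arm clear. The job is handed in; the result wasn't reported back, but the last pictures show the lid open and the bottle and stone where they were.

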